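# Find the high stud on the levelling plate

### The job

On this dental bench, take the orange-handled probe by its handle and check the levelling plate with it: touch the probe's foot down on the red stud, then the blue, then the yellow. Then leave the probe standing upright, by itself, on the middle of whichever stud is the highest.

Things in the scene. Friction and masses are not known exactly. Their poses are not given: they have to be found in the camera images.
- probe_mid (a point): Probe, a slim round upright gauge 95 mm tall with an orange handle, standing free on the bench. From below: flat steel foot 26 mm across and 6 mm thick, steel stem 16 mm across, orange handle 23 mm across from 22 to 80 mm above the underside, steel top 18 mm across. 100 to 210 g. This point is on its axis, half-way up (47.5 mm above its underside); z runs up the axis.
- stud_red: Red round cap, 36 mm across and 10 mm thick, on a 20 mm steel stem: one of three studs standing 130 mm apart in a triangle on a flat round aluminium plate (220 mm across, 20 mm thick, turned any way round on the bench). Origin: centre of the cap's flat top; z up. Its height is set anew each time, the top 35 to 65 mm above the bench, and clamped: it does not give when touched. Tops within 4 mm of each other count as equally high.
- stud_blue: Blue round cap, 36 mm across and 10 mm thick, on a 20 mm steel stem: one of three studs standing 130 mm apart in a triangle on a flat round aluminium plate (220 mm across, 20 mm thick, turned any way round on the bench). Origin: centre of the cap's flat top; z up. Its height is set anew each time, the top 35 to 65 mm above the bench, and clamped: it does not give when touched. Tops within 4 mm of each other count as equally high.
- stud_yellow: Yellow round cap, 36 mm across and 10 mm thick, on a 20 mm steel stem: one of three studs standing 130 mm apart in a triangle on a flat round aluminium plate (220 mm across, 20 mm thick, turned any way round on the bench). Origin: centre of the cap's flat top; z up. Its height is set anew each time, the top 35 to 65 mm above the bench, and clamped: it does not give when touched. Tops within 4 mm of each other count as equally high.

How it is judged:
By the outcome, as a careful person would: the job done as asked, in the order asked, and still so for the second after the job is handed in, with the robot touching nothing.
It also fails if it takes over 48 s, if anything falls off the work surface, if the arm or the gripper's body presses on something with over 40 N, if the wrist force passes 120 N, or if a joint passes its speed limit or range.

### The arm

A 7-joint arm with a two-finger parallel gripper is mounted at the origin on the work surface. World frame = base frame: x ahead of the robot, y to its left, z up, the work surface at z = 0. Lengths are in mm, angles in rad, forces in N, time in s.
With the tool pointing down it reaches from about 400 to 875 mm from the base axis. Payload 4.4 kg.
Tool frame: the origin (TCP) lies at the very end of the fingers, on their centre line; the grasp point (between the pads) lies 19 mm behind it; z points along the fingers, y is the direction in which the jaws open and shut (so a half turn about z gives the same grasp; the last joint's range is limited). The gripper opens to 85 mm and grips with 20 to 120 N. Pads are 22 mm wide; open, the fingers measure 114 mm over their backs; the gripper's body (76 mm by 85 mm) begins 54 mm behind the grasp point. The pads swing forward as they close: fully open they stand 13 mm farther back than shut.
Start: joints at [1.235, 0.628, 0.038, 1.517, -0.027, 0.996, -0.02], TCP at [173.278, -626.492, 231.313] pointing down, gripper open.
Joint ranges: [-3.06, 3.06], [-0.37, 2.12], [-1.25, 1.32], [0.18, 2.47], [-1.1, 4.24], [0.23, 1.98], [-2.94, 2.94]. Speed limits (rad/s): [2.57, 2.57, 3.14, 3.14, 3.14, 3.14, 3.14].

### API

Orientations are given as [roll, pitch, yaw] about the fixed x, y, z axes, in that order (R = Rz(yaw) Ry(pitch) Rx(roll)).
In Python, from cell import ctrl gives the robot as it stands.
- The arm moves only by the shell command python3 -m crank 'ROWS' [OPENING]. ROWS is JSON, a list that holds one entry, the list of rows, each a list of 6 numbers: the shift along the tool's x, y, z in units of 30 mm (1.0 is 30 mm), then the turn, a rotation vector about the tool's x, y, z in units of 6 degrees (1.0 is 6 degrees). In form: [[[tx, ty, tz, rx, ry, rz], ...]]. A call has 1 to 12 rows; each row shifts and turns the pose as measured when the row begins, along the tool's axes as they then stand; what a row does not reach is not made up. A row lasts 1/12 s, in which the tool goes at most 41.7 mm and 7.16 degrees, less where a joint would pass 70% of its speed; a pose out of reach is approached as far as the arm can. A call is refused whole if a number of a shift passes 1 or a number of a turn 1, either way. A call with a gripper value outside its range is refused whole. OPENING is the gripper command: -1 is fully open, 1 is shut, values between are in proportion, set as the call begins (- or left out, the last holds). The fingers move at their own pace and stop on an object; the grip force is fixed at half the most. Time passes only in rows, so rows that do not move let the fingers close. It gives the time, the measured TCP pose, the force and the opening at its end, in the units of the state.
- ctrl.read_state(): the state, without advancing time (a new reading comes with each control period).
- ctrl.get_image(name): name is "side" or "top"; returns a dict with "color" (420x560x3 uint8, red, green, blue), "depth" (420x560 float32, mm along the optical axis (not along the pixel's ray), 0 where there is no reading), "camera_matrix" (3x3 intrinsics, pixels), "R" (3x3) and "t" (3): a world point X has camera coordinates R X + t. Camera axes: x right, y down, z forward; pixel columns grow to the right and rows downward; lengths in mm; the calibration is good to about 2 mm. A picture is of the moment at which its call begins.
- ctrl.finish_job(): hands the job in, once; it reports no verdict.
Trained networks look in a picture, given as the dict that the camera call returned (one of the last four; its "shot" number tells which), for a name from the list of things; names that differ only in an ending like _2 or _b are one class to them, and where a whole thing is asked for, a point or a joint stands for the part that bears it (a point fixed in the world has none). Each returns a list of dicts, best first, with "conf" (0 to 1); they miss things now and then, are a little off and sometimes report something else, mostly with a low value. They report only what shows in the picture. A call takes as long as a camera call.
- ctrl.search_frame(query, picture): "extent" ([centre column, centre row, width, height] in pixels, round what is visible of it).
The state is a dict: "clock": time; "qpos": joint angles; "qd": joint speeds; "tau": joint torques, N m; "eef_pos": TCP position; "tool_rot": TCP orientation; "force": force on the tool from outside, world axes, zero at the start; "torque": the same for the moment, N m; "width": finger opening in mm.
Only numpy, scipy, OpenCV 4.12 (cv2) and the standard library are available. Lean on these libraries where they do the work, as an engineer would, in place of code of your own. Each camera call takes 0.05 s, during which the arm holds its last target. There are 200 camera calls.

## Working session

There is one attempt and no reset: what is moved stays moved. The work goes in short steps, Python scripts to look and compute and a shell command to move; the robot and the scene stay as the last step left them, time stands still between calls to the robot, and variables do not carry over. Pictures are saved under pics/ and viewed, about 8 in all and at most 12, crops included, and the job is handed in when it is done.

```bash
mkdir -p pics; ls; cat > h.py <<'E'
import numpy as np, cv2
from cell import ctrl
def world(p,u,v,d):
    K=p["camera_matrix"]; c=np.array([(u-K[0,2])/K[0,0]*d,(v-K[1,2])/K[1,1]*d,d])
    return np.array(p["R"]).T@(c-np.array(p["t"]))
def cloud(p):
    K=p["camera_matrix"]; d=p["depth"]; v,u=np.indices(d.shape)
    c=np.stack([(u-K[0,2])/K[0,0]*d,(v-K[1,2])/K[1,1]*d,d],-1)
    w=(c-np.array(p["t"]))@np.array(p["R"]); w[d==0]=np.nan
    return w
E
python3 - <<'E'
from h import *
s=ctrl.read_state(); print({k:np.round(s[k],3).tolist() for k in s})
for n in ["top","side"]:
    p=ctrl.get_image(n); cv2.imwrite(f"pics/{n}0.png",p["color"][:,:,::-1]); w=cloud(p)
    print(n,"cam at",np.round(-np.array(p["R"]).T@p["t"]))
    for q in ["probe_mid","stud_red","stud_blue","stud_yellow"]:
        for r in ctrl.search_frame(q,p)[:2]:
            e=r["extent"]; u,v=int(e[0]),int(e[1]); print(q,round(r["conf"],2),np.round(e,1),np.round(w[v,u],1))
E
```

```text
pics
{'clock': 0.0, 'qpos': [1.235, 0.629, 0.038, 1.518, -0.027, 0.996, -0.02], 'qd': [-0.001, 0.0, 0.001, -0.001, 0.002, -0.001, -0.001], 'tau': [0.0, -56.34, 1.226, -19.344, 0.011, 0.01, 0.0], 'eef_pos': [173.111, -625.872, 230.401], 'tool_rot': [-3.14, 0.0, 0.27], 'force': [1.233, -0.52, -0.092], 'torque': [0.014, -0.035, 0.036], 'width': 85.179}
top cam at [398. -60. 926.]
probe_mid 0.63 [366.1 242.3  14.1  15.6] [ 504.2 -225.4   76.6]
stud_red 0.69 [167.2 227.6  22.2  16.1] [516.3 199.7  55.4]
stud_blue 0.67 [229.1 239.4  18.7  13.2] [nan nan nan]
stud_yellow 0.73 [213.3 189.4  15.2  12.1] [610.2 111.7  36.6]
side cam at [202. 561. 727.]
probe_mid 0.8 [339.2 184.1  14.1  36.5] [ 508.5 -218.6   54.8]
stud_red 0.72 [230.6 312.9  20.2  26.1] [519.1 203.5  54.8]
stud_blue 0.86 [280.5 271.5  15.7  21. ] [492.5  76.6  52.4]
stud_yellow 0.51 [217.7 264.7  20.2  16.6] [613.6 117.3  41.2]
```

```bash
python3 - <<'E'
from h import *
ims=[]
for n in ["top","side"]:
    p=ctrl.get_image(n); w=cloud(p); c=p["color"]; hsv=cv2.cvtColor(c,cv2.COLOR_RGB2HSV); H,S,V=[hsv[...,i].astype(int) for i in range(3)]
    ctr={"red":(517,201),"blue":(492,76),"yellow":(612,115),"probe":(506,-222)}
    hue={"red":(H<6)|(H>172),"blue":(H>100)&(H<130),"yellow":(H>22)&(H<35),"probe":(H>=6)&(H<22)}
    for k,(x,y) in ctr.items():
        near=(np.hypot(w[...,0]-x,w[...,1]-y)<45)&(w[...,2]>20)
        m=near&hue[k]&(S>100)
        P=w[m]; 
        if len(P)<5: print(n,k,len(P)); continue
        z=np.percentile(P[:,2],[50,80,90,97]); T=P[P[:,2]>z[2]-4]
        print(n,k,len(P),"z",np.round(z,1),"top centre",np.round((T.min(0)+T.max(0))/2,1),np.round(np.mean(T,0),1),"size",np.round(np.ptp(T,0),0))
    P=w[(np.hypot(w[...,0]-506,w[...,1]+222)<30)&(w[...,2]>84)]
    print(n,"probe top",len(P),np.round(P.mean(0),1) if len(P) else "", np.round((P.min(0)+P.max(0))/2,1)if len(P) else "")
    if n=="top": a=c[140:300,120:420]
    else: a=c[130:350,170:390]
    cv2.imwrite(f"pics/{n}1.png",cv2.resize(a,None,fx=2.5,fy=2.5)[:,:,::-1])
    ims.append(c)
cv2.imwrite("pics/both.png",np.hstack([cv2.resize(i,(400,300)) for i in ims])[:,:,::-1])
E
```

```text
top red 214 z [53.8 55.1 55.9 56.5] top centre [520.  196.4  54.7] [519.7 196.4  54.1] size [33. 35.  5.]
top blue 206 z [48.8 50.1 50.9 51.6] top centre [494.6  69.8  49.9] [494.9  69.   49.2] size [33. 33.  6.]
top yellow 186 z [38.5 39.8 40.6 41.2] top centre [616.5 110.9  39.5] [616.7 111.1  38.9] size [33. 35.  6.]
top probe 69 z [69.9 78.1 79.4 82.2] top centre [ 512.6 -227.    81.7] [ 509.6 -225.5   78.9] size [21. 17. 12.]
top probe top 63 [ 511.9 -229.4   92.3] [ 513.  -230.2   90.3]
side red 307 z [55.2 56.3 56.8 57.6] top centre [520.7 197.1  55.8] [520.4 197.3  55.4] size [35. 35.  6.]
side blue 236 z [50.1 51.2 51.8 52.6] top centre [495.3  69.6  50.8] [495.5  70.5  50.4] size [35. 33.  6.]
side yellow 235 z [39.7 40.9 41.5 42.3] top centre [619.2 112.   40.5] [618.4 112.3  40.1] size [36. 35.  6.]
side probe 168 z [53.9 72.5 77.6 80.1] top centre [ 511.9 -225.4   77.5] [ 511.2 -223.4   78. ] size [21. 13.  7.]
side probe top 54 [ 511.7 -227.7   92.1] [ 512.7 -230.    90.3]
```

View pics/top0.png

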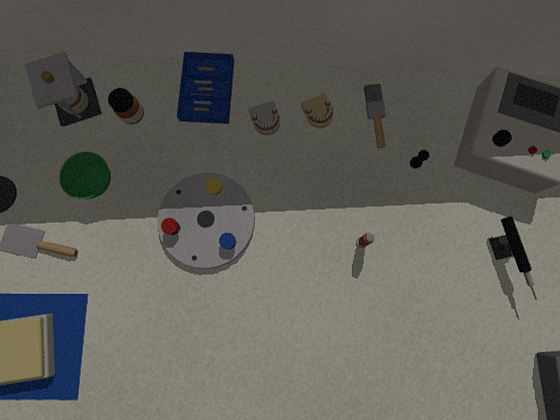

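View pics/side0.png

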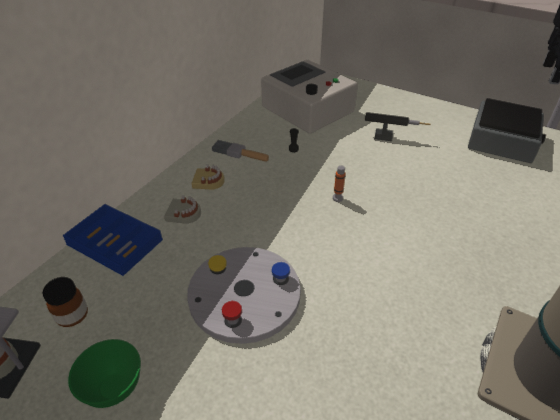

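Both pictures show the probe upright at top (366,242) and the plate studs at top (170,227) red, (228,240) blue and (213,187) yellow. The spacings come out at 129–130 mm, so they fit. Heights are about 55, 50 and 40 mm. I'm squaring the yaw and moving over to the probe at (512,-229).

```bash
python3 -m crank '[[[0.5,0.9,0,0,0,1],[0.6,0.9,0,0,0,1],[0.75,0.9,0,0,0,0.58],[0.8,0.9,0,0,0,0],[0.8,0.9,0,0,0,0],[0.8,0.9,0,0,0,0],[0.8,0.9,0,0,0,0],[0.8,0.9,0,0,0,0],[0.8,0.9,0,0,0,0],[0.8,0.9,0,0,0,0],[0.8,0.9,0,0,0,0],[0,0,0,0,0,0]]]'
```

```text
clock: 1.6
eef_pos: [368.9, -839.2, 212.0]
tool_rot: [3.125, -0.006, -0.031]
force: [-1.4, -1.2, 0.3]
width: 85.4
```

Sign slip on my side: tool +y is world −y. Going back the other way.

```bash
python3 -m crank '[[[0,-1,-0.3,0,0,-0.2],[0,-1,-0.3,0,0,-0.1],[0,-1,-0.3,0,0,0],[0.2,-1,0,0,0,0],[0.2,-1,0,0,0,0],[0.3,-1,0,0,0,0],[0.3,-1,0,0,0,0],[0.3,-1,0,0,0,0],[0.3,-1,0,0,0,0],[0.3,-1,0,0,0,0],[0.3,-1,0,0,0,0],[0.3,-1,0,0,0,0]]]'
```

```text
clock: 2.6
eef_pos: [448.1, -469.6, 216.7]
tool_rot: [-3.132, 0.01, 0.045]
force: [1.0, -0.1, -0.4]
width: 85.0
```

```bash
python3 -m crank '[[[0.27,-1,0,0,0,0],[0.27,-1,0,0,0,0],[0.27,-1,0,0,0,0],[0.27,-1,0,0,0,0],[0.27,-1,0,0,0,0],[0.27,-1,0,0,0,0],[0.2,-0.8,0,0,0,0],[0.1,-0.4,0,0,0,0],[0,0,0,0,0,0],[0,0,0,0,0,0]]]'
```

```text
clock: 3.43
eef_pos: [498.7, -204.7, 217.3]
tool_rot: [-3.104, 0.022, 0.147]
force: [-0.5, -0.9, 0.1]
width: 85.6
```

```bash
cat > go.py <<'E'
import sys
from h import *
from scipy.spatial.transform import Rotation as Ro
def need(t,yaw=0.):
    s=ctrl.read_state(); R=Ro.from_euler("xyz",s["tool_rot"]); T=Ro.from_euler("xyz",[np.pi,0,yaw])
    d=R.inv().apply(np.array(t)-s["eef_pos"])/30; r=np.degrees((R.inv()*T).as_rotvec())/6
    print("t",round(s["clock"],2),"pos",np.round(s["eef_pos"],1),"rpy",np.round(s["tool_rot"],3),"F",np.round(s["force"],1),"tq",np.round(s["torque"],2),"w",round(s["width"],1),"SHIFT",np.round(d,2),"TURN",np.round(r,2))
if __name__=="__main__": need([float(a) for a in sys.argv[1:4]])
E
python3 go.py 512 -229 130
```

```text
t 3.43 pos [ 498.7 -204.7  217.3] rpy [-3.104  0.022  0.147] F [-0.5 -0.9  0.1] tq [-0.06 -0.04 -0.01] w 85.6 SHIFT [0.38 0.97 2.87] TURN [-0.34  0.24  1.4 ]
```

```bash
python3 -m crank '[[[0.1,0.2,0.5,-0.1,0.08,0.4],[0.1,0.2,0.5,-0.1,0.08,0.4],[0.1,0.2,0.5,-0.1,0.08,0.3],[0.1,0.2,0.5,0,0,0.3],[0,0.1,0.5,0,0,0],[0,0,0.3,0,0,0],[0,0,0,0,0,0],[0,0,0,0,0,0]]]'; python3 go.py 512 -229 37
```

```text
clock: 4.1
eef_pos: [512.6, -234.6, 130.6]
tool_rot: [-3.14, -0.0, 0.012]
force: [-0.4, 0.4, -0.2]
width: 85.2
t 4.1 pos [ 512.6 -234.6  130.6] rpy [-3.14  -0.     0.012] F [-0.4  0.4 -0.2] tq [-0.01 -0.04 -0.03] w 85.2 SHIFT [-0.02 -0.18  3.12] TURN [-0.02 -0.    0.12]
```

```bash
python3 -m crank '[[[0,-0.1,0.5,0,0,0.05],[0,-0.08,0.5,0,0,0.05],[0,0,0.5,0,0,0],[0,0,0.5,0,0,0],[0,0,0.5,0,0,0],[0,0,0.4,0,0,0],[0,0,0.2,0,0,0],[0,0,0,0,0,0],[0,0,0,0,0,0]]]'; python3 go.py 512.5 -229.5 37
```

```text
clock: 4.85
eef_pos: [518.1, -232.5, 41.5]
tool_rot: [3.139, -0.012, 0.008]
force: [0.7, -0.1, -0.5]
width: 85.4
t 4.85 pos [ 518.1 -232.5   41.5] rpy [ 3.139 -0.012  0.008] F [ 0.7 -0.1 -0.5] tq [ 0.    0.02 -0.01] w 85.4 SHIFT [-0.19 -0.1   0.15] TURN [ 0.02 -0.12  0.08]
```

```bash
python3 -m crank '[[[-0.1,-0.05,0.1,0,-0.1,0.05],[-0.09,-0.05,0.05,0,0,0],[0,0,0,0,0,0],[0,0,0,0,0,0]]]'; python3 go.py 512.5 -229.5 37
python3 - <<'E'
from h import *
p=ctrl.get_image("side"); w=cloud(p)
cv2.imwrite("pics/g1.png",cv2.resize(p["color"][120:240,260:420],None,fx=4,fy=4,interpolation=cv2.INTER_CUBIC)[:,:,::-1])
E
```

```text
clock: 5.18
eef_pos: [513.2, -230.0, 38.9]
tool_rot: [3.138, -0.004, 0.003]
force: [0.3, -0.3, 0.4]
width: 85.7
t 5.18 pos [ 513.2 -230.    38.9] rpy [ 3.138e+00 -4.000e-03  3.000e-03] F [ 0.3 -0.3  0.4] tq [0.01 0.   0.04] w 85.7 SHIFT [-0.02 -0.02  0.06] TURN [ 0.04 -0.04  0.03]
```

View pics/g1.png

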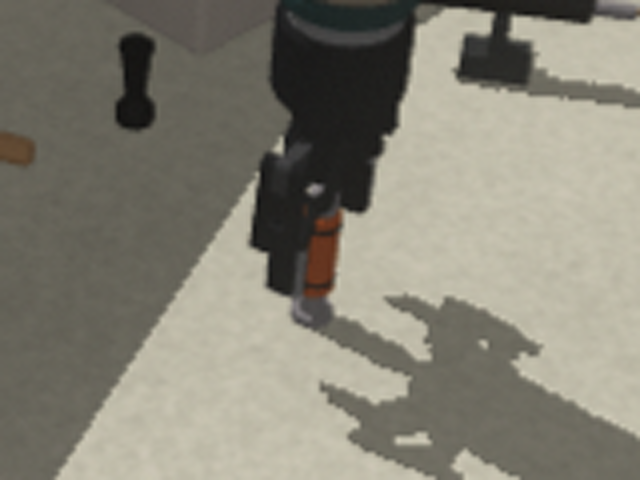

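The probe stands between the fingers (crop 318,255). Closing the gripper.

```bash
python3 -m crank '[[[0,0,0,0,0,0],[0,0,0,0,0,0],[0,0,0,0,0,0],[0,0,0,0,0,0],[0,0,0,0,0,0],[0,0,0,0,0,0],[0,0,0,0,0,0],[0,0,0,0,0,0]]]' 1; python3 go.py 512.5 -229.5 37
```

```text
clock: 5.9
eef_pos: [513.7, -230.3, 39.8]
tool_rot: [3.137, -0.005, 0.003]
force: [0.1, 0.0, -0.3]
width: 21.9
t 5.9 pos [ 513.7 -230.3   39.8] rpy [ 3.137e+00 -5.000e-03  3.000e-03] F [ 0.1  0.  -0.3] tq [ 0.02  0.05 -0.02] w 21.9 SHIFT [-0.04 -0.03  0.09] TURN [ 0.04 -0.05  0.03]
```

```bash
python3 -m crank '[[[0,0,-0.5,0,0,0],[0,0,-0.8,0,0,0],[0,0,-0.8,0,0,0],[0,-0.2,-0.6,0,0,0],[0,-0.6,-0.4,0,0,0],[0,-0.7,-0.2,0,0,0],[0,-0.7,0,0,0,0],[0,-0.7,0,0,0,0],[0,-0.7,0,0,0,0],[0,-0.7,0,0,0,0],[0,-0.4,0,0,0,0],[0,0,0,0,0,0]]]'; python3 go.py 520.3 196.8 150
```

```text
clock: 6.9
eef_pos: [510.0, -83.5, 139.9]
tool_rot: [3.139, 0.001, -0.002]
force: [0.2, 0.4, -1.3]
width: 21.5
t 6.9 pos [510.  -83.5 139.9] rpy [ 3.139e+00  1.000e-03 -2.000e-03] F [ 0.2  0.4 -1.3] tq [-0.03  0.02 -0.03] w 21.5 SHIFT [ 0.33 -9.34 -0.36] TURN [ 0.03  0.01 -0.02]
```

Held (force −1.3 N, about 130 g). On to red.

```bash
python3 -m crank '[[[0,-0.5,-0.2,0,0,0],[0,-0.9,-0.2,0,0,0],[0.05,-0.9,0,0,0,0],[0.05,-0.9,0,0,0,0],[0.05,-0.9,0,0,0,0],[0.05,-0.9,0,0,0,0],[0.05,-0.9,0,0,0,0],[0.05,-0.9,0,0,0,0],[0,-0.9,0,0,0,0],[0,-0.8,0,0,0,0],[0,-0.4,0,0,0,0],[0,0,0,0,0,0]]]'; python3 go.py 520.3 196.8 150
```

```text
clock: 7.9
eef_pos: [523.9, 182.5, 149.2]
tool_rot: [3.129, -0.002, -0.015]
force: [0.7, -0.7, -1.8]
width: 21.8
t 7.9 pos [523.9 182.5 149.2] rpy [ 3.129e+00 -2.000e-03 -1.500e-02] F [ 0.7 -0.7 -1.8] tq [-0.01  0.03  0.04] w 21.8 SHIFT [-0.13 -0.48 -0.03] TURN [ 0.12 -0.02 -0.14]
```

```bash
python3 -m crank '[[[-0.06,-0.3,0.3,0.1,0,-0.1],[-0.06,-0.18,0.4,0,0,0],[0,0,0.4,0,0,0],[0,0,0.2,0,0,0],[0,0,0,0,0,0],[0,0,0,0,0,0]]]'; python3 go.py 520.3 196.8 110
python3 - <<'E'
from h import *
s=ctrl.read_state()["eef_pos"]
for n in ["side","top"]:
    p=ctrl.get_image(n); w=cloud(p); c=p["color"]; hsv=cv2.cvtColor(c,cv2.COLOR_RGB2HSV); H,S=hsv[...,0].astype(int),hsv[...,1]
    near=(np.hypot(w[...,0]-s[0],w[...,1]-s[1])<40)
    m=near&(H>=6)&(H<22)&(S>110)&(w[...,2]>70)&(w[...,2]<160); P=w[m]; print(n,len(P),np.round(P.mean(0),1) if len(P) else "",np.round(P.min(0)),np.round(P.max(0)))
    v,u=(260,150) if n=="side" else (170,120)
    cv2.imwrite(f"pics/r_{n}.png",cv2.resize(c[v-40 if n=="top" else v-60:v+90,u:u+150],(600,520),interpolation=cv2.INTER_CUBIC)[:,:,::-1])
E
```

```text
clock: 8.4
eef_pos: [520.3, 189.0, 105.6]
tool_rot: [3.135, -0.001, -0.013]
force: [-0.5, -0.0, -1.7]
width: 21.7
t 8.4 pos [520.3 189.  105.6] rpy [ 3.135e+00 -1.000e-03 -1.300e-02] F [-0.5 -0.  -1.7] tq [0.06 0.   0.01] w 21.7 SHIFT [-0.   -0.26 -0.15] TURN [ 0.06 -0.01 -0.13]
side 162 [510.7 192.5 119.5] [508. 181.  72.] [530. 204. 155.]
top 14 [508.  183.2 114.5] [505. 166.  96.] [510. 192. 158.]
```

View pics/r_side.png

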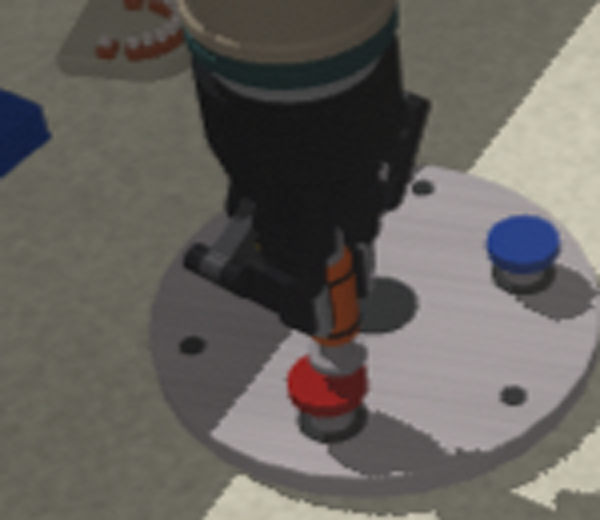

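The foot hovers just above red, a bit short in y (foot at crop 338,358, cap at 328,385). Centring, then lowering slowly.

```bash
python3 -m crank '[[[0,-0.2,0,0.05,0,-0.1],[0,-0.06,0.08,0,0,0],[0,0,0.08,0,0,0],[0,0,0,0,0,0],[0,0,0,0,0,0]]]'; python3 go.py 520.3 196.8 95
```

```text
clock: 8.92
eef_pos: [522.2, 198.0, 102.5]
tool_rot: [-3.14, -0.005, -0.002]
force: [-0.6, 0.7, -1.4]
width: 21.9
t 8.92 pos [522.2 198.  102.5] rpy [-3.14e+00 -5.00e-03 -2.00e-03] F [-0.6  0.7 -1.4] tq [ 0.03  0.06 -0.01] w 21.9 SHIFT [-0.06  0.04  0.25] TURN [-0.01 -0.05 -0.01]
```

```bash
python3 -m crank '[[[-0.05,0.03,0.1,0,0,0],[0,0,0.1,0,0,0],[0,0,0.06,0,0,0],[0,0,0.05,0,0,0]]]'; python3 -m crank '[[[0,0,0.04,0,0,0],[0,0,0,0,0,0]]]';  python3 -m crank '[[[0,0,0.04,0,0,0],[0,0,0,0,0,0]]]'
```

```text
clock: 9.25
eef_pos: [521.4, 197.2, 95.0]
tool_rot: [-3.138, -0.007, -0.001]
force: [-6.6, -0.6, 28.0]
width: 21.8
clock: 9.42
eef_pos: [521.2, 197.1, 95.6]
tool_rot: [-3.136, -0.007, -0.002]
force: [1.0, -0.0, -1.5]
width: 21.3
clock: 9.58
eef_pos: [521.8, 197.1, 95.3]
tool_rot: [-3.135, -0.008, -0.002]
force: [-0.2, -0.7, -0.2]
width: 21.6
```

Red touched (28 N, TCP z 95.3). Next, blue.

```bash
python3 -m crank '[[[0,0,-0.5,0,0,0],[0,0,-0.5,0,0,0],[-0.1,0.3,-0.2,0,0,0],[-0.2,0.7,0,0,0,0],[-0.2,0.9,0,0,0,0],[-0.2,0.9,0,0,0,0],[-0.15,0.8,0,0,0,0],[0,0.5,0,0,0,0],[0,0.15,0,0,0,0],[0,0,0,0,0,0],[0,0,0,0,0,0]]]'; python3 go.py 495.2 69.7 102
```

```text
clock: 10.5
eef_pos: [491.5, 61.4, 127.4]
tool_rot: [-3.14, -0.005, 0.0]
force: [0.0, 0.9, 0.3]
width: 21.7
t 10.5 pos [491.5  61.4 127.4] rpy [-3.14  -0.005  0.   ] F [0.  0.9 0.3] tq [ 0.02 -0.03 -0.01] w 21.7 SHIFT [ 0.12 -0.28  0.85] TURN [-0.02 -0.05  0.  ]
```

```bash
python3 -m crank '[[[0.05,-0.15,0.2,0,0,0],[0.05,-0.1,0.3,0,0,0],[0,-0.03,0.2,0,0,0],[0,0,0.1,0,0,0],[0,0,0,0,0,0],[0,0,0,0,0,0]]]'; python3 go.py 495.2 69.7 91
python3 - <<'E'
from h import *
p=ctrl.get_image("side")
cv2.imwrite("pics/b_side.png",cv2.resize(p["color"][190:330,190:350],None,fx=4,fy=4,interpolation=cv2.INTER_CUBIC)[:,:,::-1])
E
```

```text
clock: 11.0
eef_pos: [494.6, 76.9, 98.8]
tool_rot: [-3.138, -0.003, 0.01]
force: [0.5, 0.3, -0.9]
width: 21.9
t 11.0 pos [494.6  76.9  98.8] rpy [-3.138e+00 -3.000e-03  1.000e-02] F [ 0.5  0.3 -0.9] tq [ 0.03 -0.01  0.01] w 21.9 SHIFT [0.02 0.24 0.26] TURN [-0.04 -0.03  0.09]
```

View pics/b_side.png

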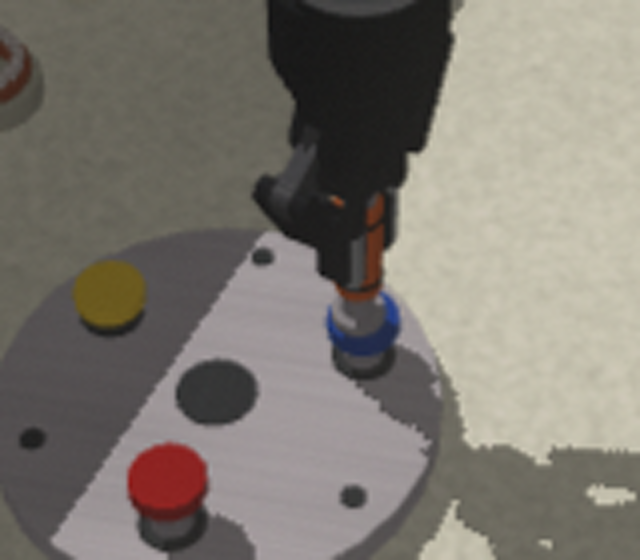

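The probe is held, with its foot just above blue (crop 357,318; cap at 363,325). Correcting y by −7 and lowering.

```bash
python3 -m crank '[[[0,0.18,0,0,0,0.05],[0,0.03,0,0,0,0],[0,0,0.08,0,0,0],[0,0,0.08,0,0,0],[0,0,0,0,0,0]]]'; python3 -m crank '[[[0,0,0.06,0,0,0],[0,0,0.05,0,0,0],[0,0,0,0,0,0]]]';  python3 go.py 495.2 69.7 90
```

```text
clock: 11.47
eef_pos: [495.3, 69.3, 94.5]
tool_rot: [-3.138, -0.005, 0.003]
force: [-1.5, 1.0, -1.2]
width: 21.8
clock: 11.72
eef_pos: [495.4, 69.2, 90.9]
tool_rot: [-3.138, -0.005, 0.003]
force: [0.9, -0.4, -1.8]
width: 21.6
t 11.72 pos [495.4  69.2  90.9] rpy [-3.138e+00 -5.000e-03  3.000e-03] F [ 0.9 -0.4 -1.8] tq [ 0.03  0.03 -0.03] w 21.6 SHIFT [-0.01 -0.02  0.03] TURN [-0.04 -0.05  0.03]
```

```bash
python3 -m crank '[[[0,0,0.05,0,0,0],[0,0,0.04,0,0,0]]]'; python3 -m crank '[[[0,0,0.04,0,0,0]]]';  python3 go.py 495.2 69.7 90
```

```text
clock: 11.88
eef_pos: [495.9, 69.1, 90.0]
tool_rot: [-3.136, -0.006, 0.002]
force: [-6.5, -0.1, 21.6]
width: 21.8
clock: 11.97
eef_pos: [495.8, 69.1, 90.1]
tool_rot: [-3.134, -0.006, 0.002]
force: [-4.3, 1.0, 13.0]
width: 21.9
t 11.97 pos [495.8  69.1  90.1] rpy [-3.134e+00 -6.000e-03  2.000e-03] F [-4.3  1.  13. ] tq [-0.05  0.92 -0.01] w 21.9 SHIFT [-0.02 -0.02  0.  ] TURN [-0.07 -0.06  0.02]
```

Blue touched (22 N, TCP z 90.1), about 5 mm below red. Next, yellow.

```bash
python3 -m crank '[[[0,0,-0.5,0,0,0],[0,0,-0.5,0,0,0],[0.3,-0.1,-0.2,0,0,0],[0.7,-0.25,0,0,0,0],[0.9,-0.3,0,0,0,0],[0.9,-0.3,0,0,0,0],[0.7,-0.25,0,0,0,0],[0.4,-0.12,0,0,0,0],[0.1,0,0,0,0,0],[0,0,0,0,0,0],[0,0,0,0,0,0]]]'; python3 go.py 617.8 111.6 88
```

```text
clock: 12.88
eef_pos: [616.6, 110.5, 127.9]
tool_rot: [-3.132, -0.002, 0.001]
force: [-0.5, -0.1, -2.2]
width: 21.4
t 12.88 pos [616.6 110.5 127.9] rpy [-3.132e+00 -2.000e-03  1.000e-03] F [-0.5 -0.1 -2.2] tq [-0.03 -0.01 -0.03] w 21.4 SHIFT [ 0.04 -0.02  1.33] TURN [-0.09 -0.02  0.01]
```

```bash
python3 -m crank '[[[0.03,0,0.3,-0.08,0,0],[0,0,0.4,0,0,0],[0,0,0.4,0,0,0],[0,0,0.2,0,0,0],[0,0,0,0,0,0],[0,0,0,0,0,0]]]'; python3 go.py 617.8 111.6 80
```

```text
clock: 13.38
eef_pos: [612.1, 109.2, 83.4]
tool_rot: [-3.141, 0.005, -0.002]
force: [0.4, -0.8, -0.9]
width: 22.0
t 13.38 pos [612.1 109.2  83.4] rpy [-3.141e+00  5.000e-03 -2.000e-03] F [ 0.4 -0.8 -0.9] tq [-0.03  0.   -0.03] w 22.0 SHIFT [ 0.19 -0.08  0.11] TURN [-0.    0.05 -0.02]
```

```bash
python3 -m crank '[[[0.16,-0.06,0,0,0.05,0],[0.03,-0.02,0,0,0,0],[0,0,0.05,0,0,0],[0,0,0,0,0,0]]]'; python3 -m crank '[[[0,0,0.05,0,0,0],[0,0,0.03,0,0,0]]]';python3 go.py 617.8 111.6 80
```

```text
clock: 13.72
eef_pos: [618.8, 111.6, 82.2]
tool_rot: [-3.141, -0.001, -0.002]
force: [0.8, 0.0, -1.4]
width: 21.5
clock: 13.88
eef_pos: [619.5, 111.7, 80.4]
tool_rot: [-3.141, -0.003, -0.002]
force: [-0.0, -0.6, -1.4]
width: 21.7
t 13.88 pos [619.5 111.7  80.4] rpy [-3.141e+00 -3.000e-03 -2.000e-03] F [-0.  -0.6 -1.4] tq [ 0.06 -0.03  0.03] w 21.7 SHIFT [-0.06  0.    0.01] TURN [-0.   -0.03 -0.02]
```

```bash
python3 -m crank '[[[-0.03,0,0.05,0,0,0],[0,0,0.03,0,0,0]]]'; python3 -m crank '[[[0,0,0.03,0,0,0]]]';python3 go.py 617.8 111.6 80
```

```text
clock: 14.05
eef_pos: [619.7, 111.6, 80.0]
tool_rot: [-3.14, -0.006, -0.002]
force: [-3.1, -0.2, 5.6]
width: 22.0
clock: 14.13
eef_pos: [619.6, 111.5, 80.0]
tool_rot: [-3.14, -0.006, -0.002]
force: [-2.6, 0.1, 5.1]
width: 21.9
t 14.13 pos [619.6 111.5  80. ] rpy [-3.14e+00 -6.00e-03 -2.00e-03] F [-2.6  0.1  5.1] tq [-0.03  0.5  -0.01] w 21.9 SHIFT [-0.06 -0.   -0.  ] TURN [-0.02 -0.05 -0.02]
```

```bash
python3 -m crank '[[[0,0,0.05,0,0,0],[0,0,0.02,0,0,0]]]'; python3 -m crank '[[[0,0,-0.5,0,0,0],[0,0,-0.6,0,0,0],[-0.2,-0.2,-0.3,0,0,0],[-0.6,-0.5,0,0,0,0],[-0.7,-0.6,0,0,0,0],[-0.7,-0.6,0,0,0,0],[-0.5,-0.45,0,0,0,0],[-0.3,-0.25,0,0,0,0],[-0.1,-0.1,0,0,0,0],[0,0,0,0,0,0],[0,0,0,0,0,0]]]'; python3 go.py 520.3 196.8 101
```

```text
clock: 14.3
eef_pos: [619.8, 111.4, 80.1]
tool_rot: [-3.138, -0.007, -0.002]
force: [0.1, -0.2, -1.5]
width: 21.7
clock: 15.22
eef_pos: [519.4, 197.4, 122.1]
tool_rot: [-3.138, -0.006, -0.002]
force: [-0.1, -0.6, -1.3]
width: 21.8
t 15.22 pos [519.4 197.4 122.1] rpy [-3.138e+00 -6.000e-03 -2.000e-03] F [-0.1 -0.6 -1.3] tq [-0.06  0.01  0.06] w 21.8 SHIFT [0.03 0.02 0.7 ] TURN [-0.04 -0.06 -0.02]
```

Yellow touched (5–6 N, TCP z 80.0). Red is the highest, so I'm placing the probe there.

```bash
python3 -m crank '[[[0,0,0.2,-0.04,-0.05,0],[0,0,0.25,0,0,0],[0,0,0.15,0,0,0],[0,0,0,0,0,0],[0,0,0,0,0,0]]]'; python3 go.py 520.3 196.8 95.5
```

```text
clock: 15.63
eef_pos: [522.7, 193.9, 101.9]
tool_rot: [3.139, -0.003, -0.007]
force: [-0.4, 0.8, -1.0]
width: 21.7
t 15.63 pos [522.7 193.9 101.9] rpy [ 3.139e+00 -3.000e-03 -7.000e-03] F [-0.4  0.8 -1. ] tq [0.02 0.02 0.02] w 21.7 SHIFT [-0.08 -0.1   0.21] TURN [ 0.03 -0.03 -0.07]
```

```bash
python3 -m crank '[[[-0.06,-0.08,0.03,0,-0.03,-0.05],[0,0,0.06,0,0,0],[0,0,0,0,0,0],[0,0,0,0,0,0]]]'; python3 go.py 520.3 196.8 95.5
python3 - <<'E'
from h import *
s=ctrl.read_state()["eef_pos"]
p=ctrl.get_image("side"); w=cloud(p); c=p["color"]; hsv=cv2.cvtColor(c,cv2.COLOR_RGB2HSV); H,S=hsv[...,0].astype(int),hsv[...,1]
z=w[...,2]; near=np.hypot(w[...,0]-s[0],w[...,1]-s[1])<30
for a,b in [(62,68),(68,76),(85,100),(100,115),(115,130)]:
    m=near&(z>a)&(z<b)&((H<22)&(H>=6)&(S>110) if a>80 else (S<90)); P=w[m]
    if len(P): print((a,b),len(P),np.round(P.mean(0),1),"min",np.round(P.min(0),1),"max",np.round(P.max(0),1))
cv2.imwrite("pics/p_side.png",cv2.resize(c[220:350,180:300],None,fx=4.5,fy=4.5,interpolation=cv2.INTER_CUBIC)[:,:,::-1])
E
```

```text
clock: 15.97
eef_pos: [521.4, 195.3, 98.7]
tool_rot: [3.138, 0.0, -0.003]
force: [0.2, -0.2, 0.3]
width: 21.7
t 15.97 pos [521.4 195.3  98.7] rpy [ 3.138e+00  0.000e+00 -3.000e-03] F [ 0.2 -0.2  0.3] tq [-0.02  0.03  0.06] w 21.7 SHIFT [-0.04 -0.05  0.11] TURN [ 0.04  0.   -0.03]
(62, 68) 80 [517.  199.1  65.1] min [508.  183.   62.1] max [533.5 207.9  67.5]
(68, 76) 24 [515.6 198.5  71.8] min [512.8 189.9  68.1] max [522.6 202.5  75.2]
(85, 100) 36 [512.  199.8  91.8] min [508.9 192.5  85.3] max [520.  206.8  99.9]
(100, 115) 39 [510.9 198.1 107.9] min [508.8 188.1 101. ] max [513.5 210.2 113.9]
(115, 130) 33 [510.8 197.8 122.1] min [508.8 185.4 115. ] max [514.  208.1 129.4]
```

View pics/p_side.png

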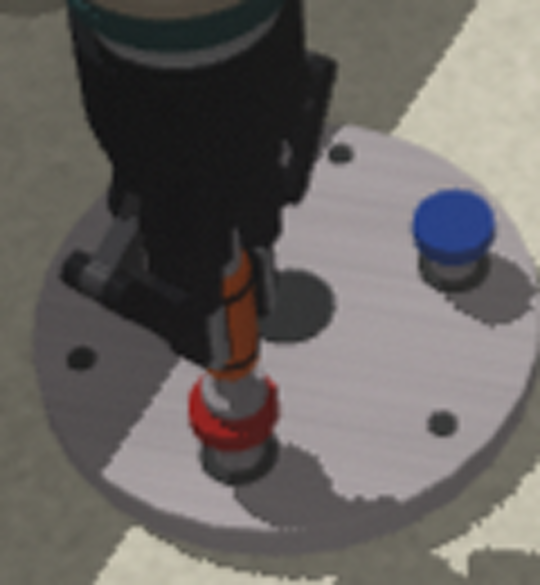

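The foot is centred on red (crop 235,392 against cap 233,402), the handle is vertical (face x 508.8 at every height) and the axis is about (520,197). Lowering and releasing.

```bash
python3 -m crank '[[[0,0,0.05,0,0,0],[0,0,0.04,0,0,0]]]'; python3 -m crank '[[[0,0,0.03,0,0,0],[0,0,0.03,0,0,0]]]'; python3 -m crank '[[[0,0,0.02,0,0,0],[0,0,0,0,0,0],[0,0,0,0,0,0]]]';python3 go.py 520.3 196.8 95.5
```

```text
clock: 16.18
eef_pos: [521.7, 195.4, 96.3]
tool_rot: [3.138, -0.001, -0.003]
force: [-0.2, 0.1, -2.2]
width: 21.7
clock: 16.35
eef_pos: [521.9, 195.5, 95.2]
tool_rot: [3.139, -0.001, -0.003]
force: [-4.4, -0.3, 14.1]
width: 21.3
clock: 16.6
eef_pos: [521.9, 195.5, 95.6]
tool_rot: [3.14, -0.002, -0.003]
force: [-0.3, 0.1, -1.5]
width: 22.2
t 16.6 pos [521.9 195.5  95.6] rpy [ 3.14e+00 -2.00e-03 -3.00e-03] F [-0.3  0.1 -1.5] tq [-0.03 -0.01  0.01] w 22.2 SHIFT [-0.06 -0.04  0.  ] TURN [ 0.01 -0.01 -0.03]
```

```bash
python3 -m crank '[[[0,0,0.02,0,0,0],[0,0,0.01,0,0,0]]]'; python3 -m crank '[[[0,0,0.01,0,0,0],[0,0,0,0,0,0],[0,0,0,0,0,0],[0,0,0,0,0,0],[0,0,0,0,0,0]]]' -0.4; python3 go.py 521.9 195.5 95.5
python3 - <<'E'
from h import *
p=ctrl.get_image("side"); c=p["color"]
cv2.imwrite("pics/q_side.png",cv2.resize(c[220:350,180:300],None,fx=4.5,fy=4.5,interpolation=cv2.INTER_CUBIC)[:,:,::-1])
E
```

```text
clock: 16.77
eef_pos: [522.1, 195.4, 95.2]
tool_rot: [3.141, -0.002, -0.003]
force: [-2.1, -0.3, 6.6]
width: 21.6
clock: 17.18
eef_pos: [522.7, 195.5, 94.5]
tool_rot: [3.14, -0.003, -0.003]
force: [-0.0, -0.3, 0.7]
width: 59.9
t 17.18 pos [522.7 195.5  94.5] rpy [ 3.14e+00 -3.00e-03 -3.00e-03] F [-0.  -0.3  0.7] tq [ 0.06  0.06 -0.02] w 59.9 SHIFT [-0.03  0.   -0.03] TURN [ 0.01 -0.03 -0.03]
```

View pics/q_side.png

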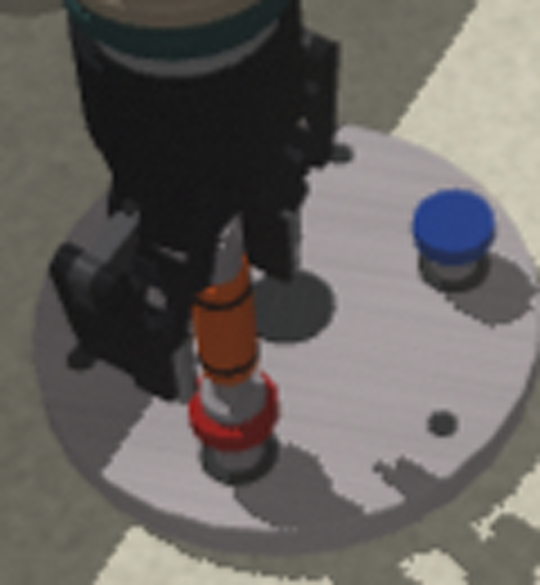

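The probe stands upright on red, clear of both pads. Raising straight up.

```bash
python3 -m crank '[[[0,0,-0.1,0,0,0],[0,0,-0.25,0,0,0],[0,0,-0.35,0,0,0],[0,0,-0.4,0,0,0],[0,0,-0.4,0,0,0],[0,0,-0.4,0,0,0]]]' -1;python3 go.py 520.3 196.8 230; python3 -m crank '[[[0,0,-0.4,0,0,0],[0,0,-0.5,0,0,0],[0,0,-0.6,0,0,0],[0,0,-0.6,0,0,0],[0,0,-0.6,0,0,0],[0,0,-0.3,0,0,0],[0,0,0,0,0,0],[0,0,0,0,0,0]]]';python3 go.py 520.3 196.8 230
python3 - <<'E'
from h import *
for n in ["side","top"]:
    p=ctrl.get_image(n); w=cloud(p); c=p["color"]; hsv=cv2.cvtColor(c,cv2.COLOR_RGB2HSV); H,S=hsv[...,0].astype(int),hsv[...,1]
    z=w[...,2]; near=np.hypot(w[...,0]-520,w[...,1]-197)<30
    for a,b in [(85,100),(100,115),(115,130),(138,156)]:
        m=near&(z>a)&(z<b)&((H<22)&(H>=6)&(S>110) if a<130 else True); P=w[m]
        if len(P): print(n,(a,b),len(P),np.round(P.mean(0),1),"min",np.round(P.min(0),1),"max",np.round(P.max(0),1))
    if n=="side": cv2.imwrite("pics/f_side.png",cv2.resize(c[200:350,180:300],None,fx=3.9,fy=3.9,interpolation=cv2.INTER_CUBIC)[:,:,::-1])
E
```

```text
clock: 17.73
eef_pos: [521.3, 195.0, 155.1]
tool_rot: [3.138, 0.0, -0.004]
force: [-0.0, 0.1, 1.0]
width: 85.8
t 17.73 pos [521.3 195.  155.1] rpy [ 3.138  0.    -0.004] F [-0.   0.1  1. ] tq [ 0.06 -0.05 -0.03] w 85.8 SHIFT [-0.03 -0.05 -2.5 ] TURN [ 0.03  0.   -0.04]
clock: 18.4
eef_pos: [523.2, 194.1, 261.5]
tool_rot: [-3.14, -0.011, -0.006]
force: [0.3, -0.4, -1.0]
width: 85.4
t 18.4 pos [523.2 194.1 261.5] rpy [-3.14  -0.011 -0.006] F [ 0.3 -0.4 -1. ] tq [ 0.03 -0.01  0.02] w 85.4 SHIFT [-0.11 -0.09  1.05] TURN [-0.01 -0.11 -0.06]
side (85, 100) 69 [516.3 202.1  93. ] min [509.7 192.5  85.2] max [529.  207.1 100. ]
side (100, 115) 73 [515.8 201.2 107.6] min [509.7 188.5 100.4] max [530.2 207.2 115. ]
side (115, 130) 62 [515.5 201.7 121.8] min [509.5 192.1 115. ] max [527.  206.2 129.9]
side (138, 156) 118 [519.6 196.9 147.5] min [511.8 186.3 138.1] max [530.1 204.4 152.6]
top (85, 100) 22 [518.  186.2  92.1] min [510.2 184.2  85.2] max [529.  191.   98.4]
top (100, 115) 26 [516.6 187.2 107. ] min [509.1 183.9 101.2] max [527.9 196.  114.7]
top (115, 130) 20 [516.5 187.1 122.3] min [509.2 184.1 115.2] max [528.3 194.1 128.9]
top (138, 156) 76 [519.7 194.1 147.7] min [511.7 186.1 139.5] max [528.2 203.4 151.2]
```

View pics/f_side.png

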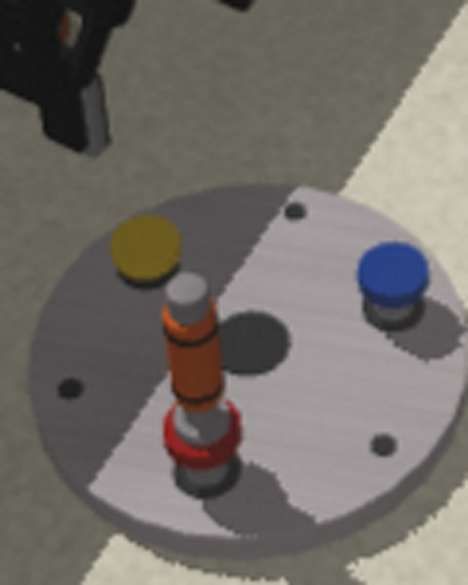

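The probe stands upright on red (crop 195,355; cap at 203,432). Its axis is about (521,195.5), its top is at z 151 and the gripper is well clear. Handing in.

```bash
python3 -c "
from cell import ctrl
print(ctrl.finish_job())"
```

```text
the job is handed in; nothing more can be done
None
```

I gripped the probe by its handle, touched its foot on red, blue and yellow in that order, and left it standing upright on red, the highest stud. I handed the job in at about 18.5 s.

| Stud | Contact force | TCP height at contact | Top above bench |
|---|---|---|---|
| Red | 28 N | 95.3 mm | about 55.5 mm |
| Blue | 22 N | 90.1 mm | about 50.3 mm |
| Yellow | 5–6 N | 80.0 mm | about 40.2 mm |

- **Highest stud:** the heights from touching agree with the camera heights. Red is about 5 mm above blue, more than the 4 mm that counts as equal.
- **Placement:** the last pictures show the probe vertical, about 1–2 mm from the middle of the red cap. Its top is at about 151 mm, as expected, and the open gripper is about 110 mm above it.
- **Wrong turn:** my first move went the wrong way in y because of a sign slip. I corrected it and nothing was touched.
- **Force readings:** they fell back to no contact when the arm held still after red, and again after the last press on yellow. Contact there rests on the peak readings.

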